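Sift the misting jets out of the pipe fittings

TASK

Take the loaded sieve out from under the rinse arm by its short front grip and stand it on the pale mat without losing anything; then take it by its long handle, hold it level, close above the black catch tray and shake it side to side until all four brass jets have dropped into the tray and only the three blue fittings are left in the sieve. Stand the sieve with the fittings back on the mat and let go; keep the sieve level all the time, do not knock the rinse arm and leave the other things on the bench where they are.

Things in the scene. Friction and masses are not known exactly. Their poses are not given: they have to be found in the camera images.
- sieve_floor (a point): the sieve: a loose steel basket 118 mm (x) by 130 mm (y) outside, 55 mm high, walls 4 mm, about 0.24 kg unloaded. This point: centre of its floor, on top of the slats, 12 mm above the underside. x points to the long handle, -x to the short grip, z up. Floor: three flat slats 14 mm wide along x, at y = -34, 0, 34 mm, gaps of 20 mm beside them, and two thin cross wires
- sieve: the same sieve, origin at the centre of its underside, same axes. The brass jets stand still on its slats while it moves smoothly and level; they slide off and drop through the gaps when it is shaken briskly along its y (friction about 0.3: strokes of 40 to 60 mm, each within about 0.25 s, make them slide)
- long_handle: the sieve's long green handle, a straight bar 85 mm long (along x), 14 mm wide (y), 20 mm high, fixed to the basket; origin at its middle, 101.5 mm from the basket's centre along the sieve's +x, 42 mm above the underside. Same axes as the sieve
- short_grip: the sieve's short green front grip, a bar 42 mm long (along x), 14 mm wide, 20 mm high; origin at its middle, 80 mm from the basket's centre along the sieve's -x, 42 mm above the underside. Same axes as the sieve
- bay: the rinse bay, fixed: a black drip tray 260 mm (x) by 200 mm (y), floor 4 mm thick, lip 8 mm high; origin at the centre of its underside. At the start the sieve stands in it, its basket about 30 mm to the tray's -x side, its long handle along +x right under the rinse arm and its short grip free at -x
- rinse_arm: the rinse arm, fixed, origin and axes of the bay: a blue pipe 27 mm thick rises at x = 155 mm, then runs forward above y = 0 to x = -16 mm, axis 145 mm high. Tees 36 mm thick at x = 25 and 85 mm carry black nozzles 26 mm thick that hang to 97 mm above the bench. Its sides are open: the sieve, raised 15 to 20 mm, comes out sideways along y
- tray: the catch tray, fixed: open black tray 210 by 210 mm, 35 mm high, walls and floor 5 mm; origin at the centre of its underside, z up
- mat: the pale ribbed rubber mat, fixed, 190 by 190 mm, 3 mm thick; origin at the centre of its underside (its top 3 mm above)
- jet0_mid (a point): a small brass misting jet in the sieve, 16 mm across, 11 mm high, 13 g; point half-way up
- jet1_mid (a point): a small brass misting jet in the sieve, 16 mm across, 11 mm high, 13 g; point half-way up
- jet2_mid (a point): a small brass misting jet in the sieve, 16 mm across, 11 mm high, 13 g; point half-way up
- jet3_mid (a point): a small brass misting jet in the sieve, 16 mm across, 11 mm high, 13 g; point half-way up
- tee0_mid (a point): a blue pipe tee lying in the sieve, run 56 mm long, sleeves 26 mm thick, branch reaching 28 mm, 30 g; point where the sleeves' axes meet
- tee1_mid (a point): a blue pipe tee lying in the sieve, run 56 mm long, sleeves 26 mm thick, branch reaching 28 mm, 30 g; point where the sleeves' axes meet
- elbow_mid (a point): a blue pipe elbow lying in the sieve, sleeves 26 mm thick, arms 30 mm long, 28 g; point where the axes meet
- bottle: bystander: standing white bottle, 66 mm across, 185 mm high; origin under its centre
- jar: bystander: standing glass jar with yellow lid, 66 mm across, 95 mm high; origin under its centre
- wrench: bystander: steel wrench lying flat, 160 mm long along its x, 8 mm high; origin on the bench under its middle
- brush: bystander: hand brush lying flat, 160 mm long along its x, 42 mm wide, 20 mm high; origin on the bench under its middle
- cup: bystander: standing terracotta cup, 76 mm across, 100 mm high; origin under its centre
- can: bystander: standing can with green label, 68 mm across, 110 mm high; origin under its centre

How it is judged:
On the way, in this order (a step that is already met when the one before it is completed fails the run):
1. the sieve stands on the mat, let go, with the four jets and three fittings in it (horizontal distance between sieve_floor and mat below 0.05 m and height (world z) of sieve_floor below 0.019 m and angle between sieve_floor's own z axis and vertical below 0.06 rad and contact force between the fingers and sieve below 0.1 N and linear speed of sieve below 0.02 m/s and x of jet0_mid in the frame of sieve_floor between -0.056 and 0.056 m and y of jet0_mid in the frame of sieve_floor between -0.062 and 0.062 m and z of jet0_mid in the frame of sieve_floor between -0.002 and 0.05 m and x of jet1_mid in the frame of sieve_floor between -0.056 and 0.056 m and y of jet1_mid in the frame of sieve_floor between -0.062 and 0.062 m and z of jet1_mid in the frame of sieve_floor between -0.002 and 0.05 m and x of jet2_mid in the frame of sieve_floor between -0.056 and 0.056 m and y of jet2_mid in the frame of sieve_floor between -0.062 and 0.062 m and z of jet2_mid in the frame of sieve_floor between -0.002 and 0.05 m and x of jet3_mid in the frame of sieve_floor between -0.056 and 0.056 m and y of jet3_mid in the frame of sieve_floor between -0.062 and 0.062 m and z of jet3_mid in the frame of sieve_floor between -0.002 and 0.05 m and x of tee0_mid in the frame of sieve_floor between -0.056 and 0.056 m and y of tee0_mid in the frame of sieve_floor between -0.062 and 0.062 m and z of tee0_mid in the frame of sieve_floor between 0 and 0.05 m and x of tee1_mid in the frame of sieve_floor between -0.056 and 0.056 m and y of tee1_mid in the frame of sieve_floor between -0.062 and 0.062 m and z of tee1_mid in the frame of sieve_floor between 0 and 0.05 m and x of elbow_mid in the frame of sieve_floor between -0.056 and 0.056 m and y of elbow_mid in the frame of sieve_floor between -0.062 and 0.062 m and z of elbow_mid in the frame of sieve_floor between 0 and 0.05 m), for 0.2 s.
2. the sieve is held by its long handle close above the catch tray (contact force between the fingers and long_handle above 1 N and horizontal distance between sieve_floor and tray below 0.06 m and height (world z) of sieve_floor between 0.045 and 0.16 m), for 0.1 s.
3. all four jets lie in the catch tray, the sieve still held by its long handle above it with the three fittings in it (all of step 2 and x of jet0_mid in the frame of tray between -0.1 and 0.1 m and y of jet0_mid in the frame of tray between -0.1 and 0.1 m and z of jet0_mid in the frame of tray between 0 and 0.035 m and x of jet1_mid in the frame of tray between -0.1 and 0.1 m and y of jet1_mid in the frame of tray between -0.1 and 0.1 m and z of jet1_mid in the frame of tray between 0 and 0.035 m and x of jet2_mid in the frame of tray between -0.1 and 0.1 m and y of jet2_mid in the frame of tray between -0.1 and 0.1 m and z of jet2_mid in the frame of tray between 0 and 0.035 m and x of jet3_mid in the frame of tray between -0.1 and 0.1 m and y of jet3_mid in the frame of tray between -0.1 and 0.1 m and z of jet3_mid in the frame of tray between 0 and 0.035 m and x of tee0_mid in the frame of sieve_floor between -0.056 and 0.056 m and y of tee0_mid in the frame of sieve_floor between -0.062 and 0.062 m and z of tee0_mid in the frame of sieve_floor between 0 and 0.05 m and x of tee1_mid in the frame of sieve_floor between -0.056 and 0.056 m and y of tee1_mid in the frame of sieve_floor between -0.062 and 0.062 m and z of tee1_mid in the frame of sieve_floor between 0 and 0.05 m and x of elbow_mid in the frame of sieve_floor between -0.056 and 0.056 m and y of elbow_mid in the frame of sieve_floor between -0.062 and 0.062 m and z of elbow_mid in the frame of sieve_floor between 0 and 0.05 m), for 0.1 s.
At the end, for the whole second after the job is handed in: the sieve stands flat on the mat (basket centre within 50 mm of the mat's centre, tilt under 0.06 rad), let go and at rest, the three blue fittings in it; all four brass jets lie inside the catch tray (horizontal distance between sieve_floor and mat below 0.05 m and height (world z) of sieve_floor below 0.019 m and angle between sieve_floor's own z axis and vertical below 0.06 rad and contact force between the fingers and sieve below 0.1 N and linear speed of sieve below 0.02 m/s and x of jet0_mid in the frame of tray between -0.1 and 0.1 m and y of jet0_mid in the frame of tray between -0.1 and 0.1 m and z of jet0_mid in the frame of tray between 0 and 0.035 m and x of jet1_mid in the frame of tray between -0.1 and 0.1 m and y of jet1_mid in the frame of tray between -0.1 and 0.1 m and z of jet1_mid in the frame of tray between 0 and 0.035 m and x of jet2_mid in the frame of tray between -0.1 and 0.1 m and y of jet2_mid in the frame of tray between -0.1 and 0.1 m and z of jet2_mid in the frame of tray between 0 and 0.035 m and x of jet3_mid in the frame of tray between -0.1 and 0.1 m and y of jet3_mid in the frame of tray between -0.1 and 0.1 m and z of jet3_mid in the frame of tray between 0 and 0.035 m and x of tee0_mid in the frame of sieve_floor between -0.056 and 0.056 m and y of tee0_mid in the frame of sieve_floor between -0.062 and 0.062 m and z of tee0_mid in the frame of sieve_floor between 0 and 0.05 m and x of tee1_mid in the frame of sieve_floor between -0.056 and 0.056 m and y of tee1_mid in the frame of sieve_floor between -0.062 and 0.062 m and z of tee1_mid in the frame of sieve_floor between 0 and 0.05 m and x of elbow_mid in the frame of sieve_floor between -0.056 and 0.056 m and y of elbow_mid in the frame of sieve_floor between -0.062 and 0.062 m and z of elbow_mid in the frame of sieve_floor between 0 and 0.05 m); the robot touches nothing.
It fails at once if the sieve is tipped by more than 0.35 rad (20 degrees) (angle between sieve_floor's own z axis and vertical above 0.35 rad).
It fails at once if the sieve leans to its side by more than 0.22 rad (about 12 degrees) (angle between sieve_floor's own y axis and vertical below 1.351 rad or angle between sieve_floor's own y axis and vertical above 1.791 rad).
It fails at once if the rinse arm is knocked (over 15 N) (contact force between anything else and rinse_arm above 15 N).
It fails at once if one of the six bystanders is moved by more than 30 mm (distance of any of bottle, jar, wrench, brush, cup, can from where it was at the start of the episode above 0.03 m).
It also fails if it takes over 72 s, if anything falls off the work surface, if the arm or the gripper's body presses on something with over 40 N, if the wrist force passes 120 N, or if a joint passes its speed limit or range.

ROBOT

A 6-joint arm with a two-finger parallel gripper is mounted at the origin on the work surface. World frame = base frame: x ahead of the robot, y to its left, z up, the work surface at z = 0. Lengths are in m, angles in rad, forces in N, time in s.
With the tool pointing down it reaches from about 0.325 to 0.9 m from the base axis. Payload 6.1 kg.
Tool frame: the origin (TCP) lies midway between the tips of the shut fingers; the grasp point (between the pads) lies 19 mm behind it (ctrl.pinch_z is the distance from the TCP to the grasp point, in m); z points along the fingers, y is the line along which they close (so a half turn about z gives the same grasp; the last joint's range is limited). The gripper opens to 87 mm and grips with 3 to 60 N. Pads are 19 mm wide; open, the fingers measure 117 mm over their backs; the gripper's body (75 mm by 190 mm) begins 51 mm behind the grasp point.
Start: joints at [-1.247, 0.22, 1.526, -0, 1.395, -0.126], TCP at [0.272, -0.563, 0.223] pointing down, gripper open.
Joint ranges: [-2.98, 2.98], [-0.91, 2.08], [0.09, 2.57], [-1.24, 4.39], [0.2, 2.65], [-2.68, 2.68]. Speed limits (rad/s): [2.57, 2.57, 3.01, 3.14, 3.14, 3.14].

INTERFACE

Orientations are given as a unit quaternion [w, x, y, z].
In Python, from rig import status, camera, calibration, ctrl gives the robot as it stands. The module is installed in compiled form; this text tells all that it offers.
- The arm moves only by the shell command python3 -m handwheel 'ROWS' [FORCE]. ROWS is a JSON object of lists of equal length, an entry for each row: "dr": the turn, a rotation vector about the tool's x, y, z in rad, a list of three; "travel": the shift along the tool's x, y, z in cm, a list of three; "grip": the closure, from -1 (fully open) to 1 (shut). In form: {"dr": [[wx, wy, wz], ...], "travel": [[x, y, z], ...], "grip": [grip, ...]}. A call has 1 to 20 rows; each row is the pose to reach, as a shift and turn from the pose commanded when the call began, along the tool's axes at that moment; what a row does not reach only later rows make up. A row lasts 1/12 s, in which the tool goes at most 41.7 mm and 7.16 degrees, less where a joint would pass 70% of its speed; a pose out of reach is approached as far as the arm can. A call with a gripper value outside its range is refused whole. The fingers move at their own pace and stop on an object; FORCE is the grip in N (left out, the last holds). Time passes only in rows, so rows that repeat a pose let the fingers close. It gives the time, the measured TCP pose, the force, the opening and the grip force at its end, in the units of the state.
- status.read_state(): the state, without advancing time (a new reading comes with each control period).
- camera(name): name is "scene" or "top"; returns the picture (480x640x3 uint8, blue, green, red); there is no depth.
- calibration(name): a dict with "mtx" (3x3 intrinsics, pixels), "camera_from_world" (4x4, takes a point from world to camera coordinates). Camera axes: x right, y down, z forward; pixel columns grow to the right and rows downward; lengths in m; the calibration is good to about 2 mm. A picture is of the moment at which its call begins. calibration takes no time and is no camera call.
- ctrl.hand_in(): hands the job in; it is judged then, once.
The state is a dict: "time": time; "joint_positions": joint angles; "joint_velocities": joint speeds; "joint_efforts": joint torques, N m; "ee_pos": TCP position; "tcp_rot": TCP orientation; "contact_force": force on the tool from outside, world axes, zero at the start; "ft_torque": the same for the moment, N m; "gripper_width": finger opening in m; "gripper_force": force on a finger pad.
Only numpy, scipy, OpenCV 4.12 (cv2) and the standard library are available. Lean on these libraries where they do the work, as an engineer would, in place of code of your own. Each camera call takes 0.05 s, during which the arm holds its last target. There are 200 camera calls.

## Working session

There is one attempt and no reset: what is moved stays moved. The work goes in short steps, Python scripts to look and compute and a shell command to move; the robot and the scene stay as the last step left them, time stands still between calls to the robot, and variables do not carry over. Pictures are saved under pics/ and viewed, at most 10 in all, crops included, and the job is handed in when it is done.

```bash
mkdir -p pics; cat > h.py <<'E'
import numpy as np, cv2
from rig import status, camera, calibration, ctrl
def shot(n,f): im=camera(n); cv2.imwrite('pics/'+f,im); return im
def ray(n,u,v,z):
    c=calibration(n);K=np.array(c['mtx']);T=np.array(c['camera_from_world']);R=T[:3,:3];o=-R.T@T[:3,3]
    d=R.T@np.linalg.inv(K)@np.array([u,v,1.]);return (o+d*(z-o[2])/d[2]).round(4)
def proj(n,p):
    c=calibration(n);K=np.array(c['mtx']);T=np.array(c['camera_from_world']);q=K@(T[:3,:3]@np.array(p)+T[:3,3]);return (q[:2]/q[2]).round(1)
E
python3 - <<'E'
from h import *
shot('top','t0.png');shot('scene','s0.png');s=status.read_state();print(s['ee_pos'],s['tcp_rot'],s['gripper_width'],s['time'],ctrl.pinch_z)
for n in('top','scene'):
  T=np.array(calibration(n)['camera_from_world']);print(n,-T[:3,:3].T@T[:3,3])
E
```

```text
[ 0.27154388 -0.56228888  0.22150823] [-9.10120208e-04  9.74818767e-01  2.22996712e-01 -1.01782442e-04] 0.08686926811193373 0.1 0.0187
top [ 0.53248394 -0.05660112  1.38315225]
scene [ 1.08276478 -0.96335002  0.93748975]
```

View pics/t0.png

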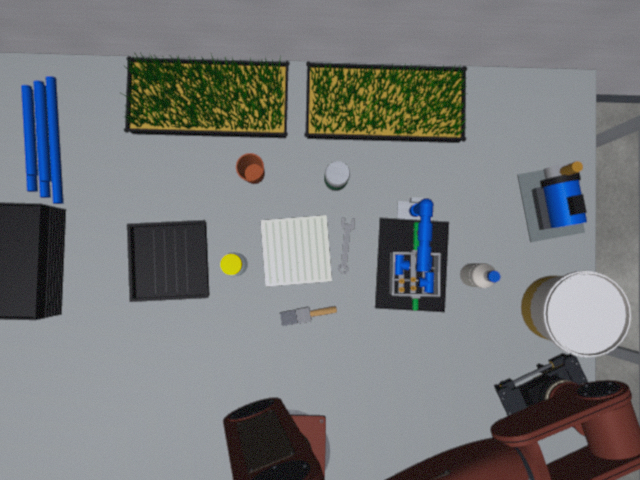

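View pics/s0.png

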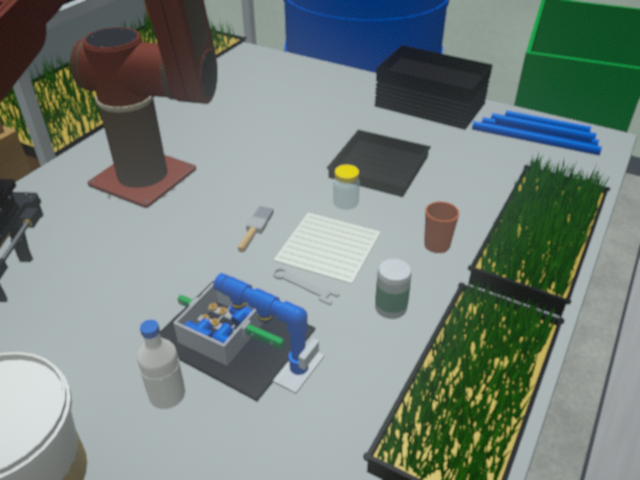

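The top view shows the sieve at about (415,273), its long handle up (+x), mat (296,250), tray (168,260), and the brush, wrench, can and cup around. I'll enlarge for measurement.

```bash
python3 - <<'E'
from h import *
im=cv2.imread('pics/t0.png')
cv2.imwrite('pics/c0.png',cv2.resize(im[190:320,365:455],None,fx=6,fy=4.6,interpolation=cv2.INTER_CUBIC) if 0 else cv2.resize(im[195:320,370:510],None,fx=4.8,fy=4.8,interpolation=cv2.INTER_CUBIC))
m=[ray('top',u,v,.003) for u,v in((261,219),(326,215),(331,283),(266,287))];print('mat',m,np.mean(m,0))
t=[ray('top',u,v,.035) for u,v in((127,224),(206,221),(209,297),(131,301))];print('tray',t,np.mean(t,0))
b=[ray('top',u,v,.008) for u,v in((380,217),(449,220),(445,312),(376,308))];print('bay',b,np.mean(b,0))
for k,u,v,z in(('bottle',492,277,.185),('jar',231,264,.095),('can',337,173,.11),('cup',250,165,.1)):print(k,ray('top',u,v,z))
E
```

```text
mat [array([0.6536, 0.0929, 0.003 ]), array([ 0.6696, -0.0931,  0.003 ]), array([ 0.4751, -0.1117,  0.003 ]), array([0.4597, 0.0734, 0.003 ])] [ 0.5645   -0.009625  0.003   ]
tray [array([0.6279, 0.4612, 0.035 ]), array([0.6415, 0.2425, 0.035 ]), array([0.4303, 0.2275, 0.035 ]), array([0.4147, 0.4422, 0.035 ])] [0.5286  0.34335 0.035  ]
bay [array([ 0.6671, -0.2479,  0.008 ]), array([ 0.6633, -0.4467,  0.008 ]), array([ 0.3999, -0.4386,  0.008 ]), array([ 0.4071, -0.2412,  0.008 ])] [ 0.53435 -0.3436   0.008  ]
bottle [ 0.5064 -0.5062  0.185 ]
jar [0.5236 0.1593 0.095 ]
can [ 0.7717 -0.117   0.11  ]
cup [0.7891 0.1156 0.1   ]
```

View pics/c0.png

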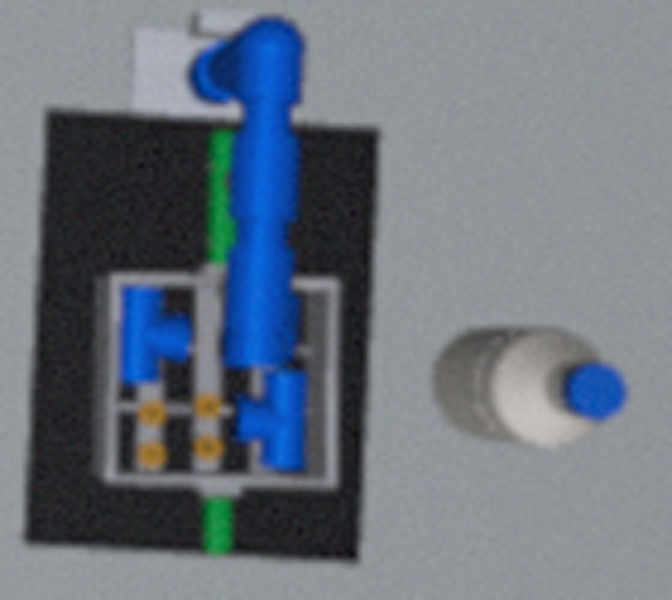

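The crop shows the short grip from (218,497) to (218,552) in crop pixels, the long handle end at (222,130), and the basket rim corners near (108,275) and (335,488). The four jets are at (150..208, 405..455).

```bash
python3 - <<'E'
from h import *
f=lambda u,v,z:ray('top',370+(u+.5)/4.8-.5,195+(v+.5)/4.8-.5,z)
for n,u,v,z in(('grip front',217,553,.056),('grip back',218,497,.056),('handle end',223,130,.056)):print(n,f(u,v,z))
r=[f(u,v,.059) for u,v in((111,275),(341,280),(335,489),(105,483))];print(r,np.mean(r,0))
s=status.read_state();from scipy.spatial.transform import Rotation as R
q=s['tcp_rot'];M=R.from_quat([q[1],q[2],q[3],q[0]]).as_matrix();print(M.round(3))
E
```

```text
grip front [ 0.4088 -0.3418  0.056 ]
grip back [ 0.4407 -0.3419  0.056 ]
handle end [ 0.6518 -0.3415  0.056 ]
[array([ 0.5666, -0.2777,  0.059 ]), array([ 0.5668, -0.4103,  0.059 ]), array([ 0.4469, -0.4084,  0.059 ]), array([ 0.4476, -0.2763,  0.059 ])] [ 0.506975 -0.343175  0.059   ]
[[ 0.901  0.435 -0.001]
 [ 0.435 -0.901  0.002]
 [ 0.    -0.002 -1.   ]]
```

```bash
cat >> h.py <<'E'
from scipy.spatial.transform import Rotation as R
def go(p,yaw=0):
    s=status.read_state();q=s['tcp_rot'];r=R.from_quat([q[1],q[2],q[3],q[0]]);M=r.as_matrix()
    T=R.from_matrix(np.array([[np.cos(yaw),np.sin(yaw),0],[np.sin(yaw),-np.cos(yaw),0],[0,0,-1]]))
    print('travel',(100*M.T@(np.array(p)-s['ee_pos'])).round(2),'dr',(r.inv()*T).as_rotvec().round(3),'ee',np.round(s['ee_pos'],4),'j',np.round(s['joint_positions'],2))
E
python3 -c "
from h import *
go([.433,-.342,.2]);print(proj('top',[.508,-.342,.1]))"
```

```text
travel [ 24.12 -12.81   2.18] dr [-0.002  0.     0.45 ] ee [ 0.2715 -0.5623  0.2215] j [-1.25  0.22  1.53 -0.    1.39 -0.13]
[419.  274.1]
```

```bash
python3 -m handwheel '{"dr":[[0,0,0.1],[0,0,0.2],[0,0,0.3],[0,0,0.4],[0,0,0.45],[0,0,0.45],[0,0,0.45],[0,0,0.45],[0,0,0.45],[0,0,0.45],[0,0,0.45],[0,0,0.45]],"travel":[[2.7,-1.4,0.2],[5.4,-2.8,0.5],[8,-4.3,0.7],[10.7,-5.7,1],[13.4,-7.1,1.2],[16,-8.5,1.5],[18.7,-10,1.7],[21.4,-11.4,2],[24.1,-12.8,2.2],[24.1,-12.8,2.2],[24.1,-12.8,2.2],[24.1,-12.8,2.2]],"grip":[-1,-1,-1,-1,-1,-1,-1,-1,-1,-1,-1,-1]}' 60; python3 -c "
from h import *
go([.433,-.342,.027]);im=shot('scene','s1.png');cv2.imwrite('pics/s1c.png',cv2.resize(im[150:420,100:400],None,fx=2.2,fy=2.2))"
```

```text
time: 1.1
ee_pos: [0.4329, -0.3429, 0.2003]
tcp_rot: [0.0, 1.0, 0.0, -0.0]
contact_force: [-0.1, 0.4, -0.4]
gripper_width: 0.087
gripper_force: 0.0
travel [ 0.02 -0.09 17.33] dr [0.    0.001 0.   ] ee [ 0.4329 -0.3429  0.2003] j [-0.81  0.06  1.74 -0.    1.34  0.76]
```

```bash
python3 -m handwheel '{"dr":[[0,0,0],[0,0,0],[0,0,0],[0,0,0],[0,0,0],[0,0,0],[0,0,0],[0,0,0],[0,0,0],[0,0,0]],"travel":[[0,-0.1,2.5],[0,-0.1,5],[0,-0.1,7.5],[0,-0.1,10],[0,-0.1,12.5],[0,-0.1,14.5],[0,-0.1,16],[0,-0.1,17],[0,-0.1,17.3],[0,-0.1,17.3]],"grip":[-1,-1,-1,-1,-1,-1,-1,-1,-1,-1]}'; python3 -c "
from h import *
im=shot('scene','s2.png');cv2.imwrite('pics/s2c.png',cv2.resize(im[200:420,100:350],None,fx=2.6,fy=2.6))"
```

```text
time: 1.98
ee_pos: [0.4323, -0.3422, 0.0269]
tcp_rot: [-0.0, 1.0, -0.001, -0.0]
contact_force: [0.1, -0.8, 0.6]
gripper_width: 0.0869
gripper_force: 0.0
```

View pics/s2c.png

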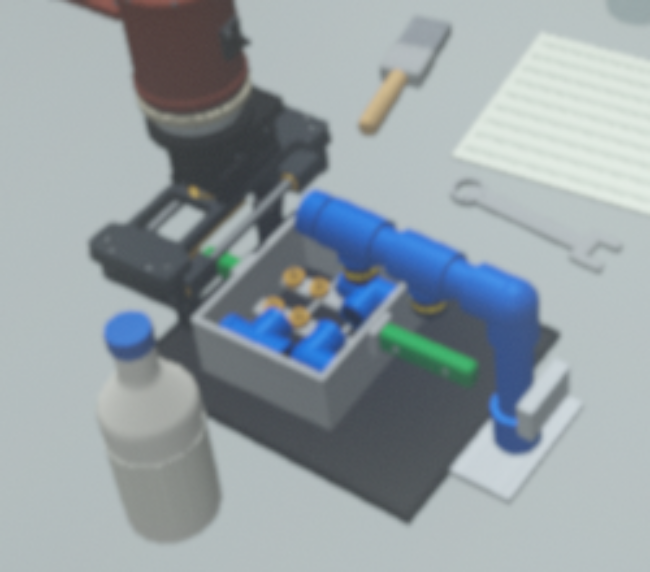

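The fingers straddle the green grip at (222,262) in the crop. I'll close and lift a little.

```bash
python3 -m handwheel '{"dr":[[0,0,0],[0,0,0],[0,0,0],[0,0,0],[0,0,0],[0,0,0],[0,0,0],[0,0,0],[0,0,0],[0,0,0],[0,0,0],[0,0,0],[0,0,0],[0,0,0],[0,0,0],[0,0,0],[0,0,0]],"travel":[[0,0,0],[0,0,0],[0,0,0],[0,0,0],[0,0,0],[0,0,0],[0,0,0],[0,0,0],[0,0,-0.1],[0,0,-0.3],[0,0,-0.6],[0,0,-0.9],[0,0,-1.2],[0,0,-1.5],[0,0,-1.7],[0,0,-1.8],[0,0,-1.8]],"grip":[1,1,1,1,1,1,1,1,1,1,1,1,1,1,1,1,1]}' 60;python3 -c "
from h import *
im=shot('scene','s3.png');cv2.imwrite('pics/s3c.png',cv2.resize(im[200:420,100:350],None,fx=2.6,fy=2.6))"
```

```text
time: 3.45
ee_pos: [0.433, -0.3417, 0.0456]
tcp_rot: [-0.0, 1.0, -0.0, -0.0]
contact_force: [-0.4, -0.3, -3.7]
gripper_width: 0.0136
gripper_force: 60.0
```

View pics/s3c.png

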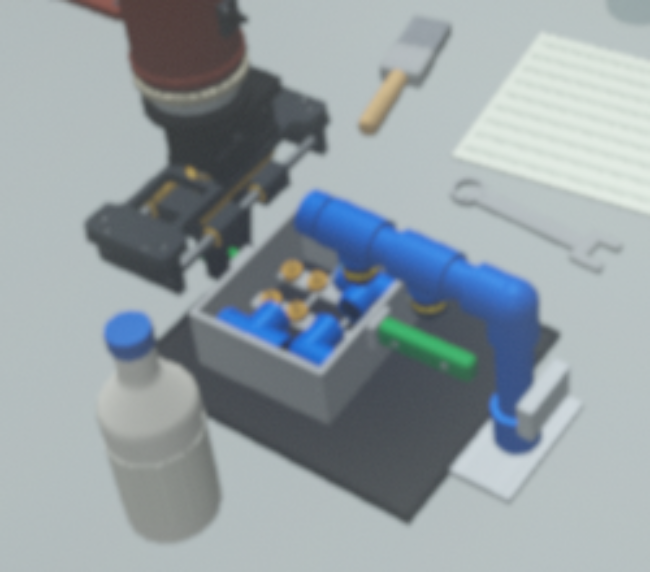

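Grip held, sieve just off the tray and slightly nose-down. I'll level it and go slowly sideways (+y).

```bash
python3 -m handwheel '{"dr":[[0,0.01,0],[0,0.02,0],[0,0.03,0],[0,0.04,0],[0,0.04,0],[0,0.04,0],[0,0.04,0],[0,0.04,0],[0,0.04,0],[0,0.04,0],[0,0.04,0],[0,0.04,0],[0,0.04,0],[0,0.04,0],[0,0.04,0],[0,0.04,0],[0,0.04,0],[0,0.04,0],[0,0.04,0],[0,0.04,0]],"travel":[[0,0,0],[0,0,0],[0,-0.1,0],[0,-0.4,0],[0,-0.9,0],[0,-1.6,0],[0,-2.5,0],[0,-3.5,0],[0,-4.5,0],[0,-5.5,0],[0,-6.6,0],[0,-7.7,0],[0,-8.8,0],[0,-10,0],[0,-11.2,0],[0,-12.4,0],[0,-13.6,0],[0,-14.5,0],[0,-15.1,0],[0,-15.4,0]],"grip":[1,1,1,1,1,1,1,1,1,1,1,1,1,1,1,1,1,1,1,1]}';python3 -c "
from h import *
im=shot('scene','s4.png');cv2.imwrite('pics/s4c.png',cv2.resize(im[150:400,120:400],None,fx=2.3,fy=2.3));go([.479,-.01,.07])"
```

```text
time: 5.17
ee_pos: [0.4331, -0.1867, 0.0455]
tcp_rot: [-0.0, 1.0, 0.0, 0.02]
contact_force: [-0.1, -0.6, -3.7]
gripper_width: 0.0137
gripper_force: 60.0
travel [  4.69 -17.67  -2.26] dr [-0.    -0.04   0.001] ee [ 0.4331 -0.1868  0.0455] j [-0.59  0.04  2.09  0.03  0.98  0.96]
```

View pics/s4c.png

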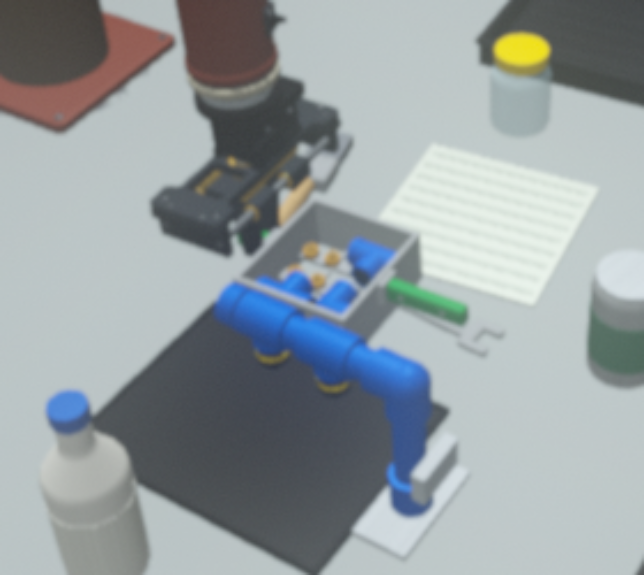

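All contents are still in the sieve and it is clear of the rinse arm. Next: up, then over to the mat.

```bash
python3 -m handwheel '{"dr":[[0,0,0],[0,0,0],[0,0,0],[0,0,0],[0,0,0],[0,0,0],[0,0,0],[0,0,0],[0,0,0],[0,0,0],[0,0,0],[0,0,0],[0,0,0],[0,0,0],[0,0,0],[0,0,0],[0,0,0],[0,0,0],[0,0,0],[0,0,0]],"travel":[[0,0,-0.2],[0,-0.1,-0.6],[0.1,-0.5,-1.2],[0.3,-1.2,-1.8],[0.5,-2.1,-2.2],[0.8,-3.1,-2.3],[1.1,-4.2,-2.3],[1.5,-5.4,-2.3],[1.8,-6.6,-2.3],[2.1,-7.8,-2.3],[2.4,-9,-2.3],[2.7,-10.2,-2.3],[3,-11.4,-2.3],[3.3,-12.6,-2.3],[3.7,-13.8,-2.3],[4,-15,-2.3],[4.3,-16.2,-2.3],[4.5,-17.1,-2.3],[4.7,-17.6,-2.3],[4.7,-17.7,-2.3]],"grip":[1,1,1,1,1,1,1,1,1,1,1,1,1,1,1,1,1,1,1,1]}';python3 -c "
from h import *
im=shot('scene','s5.png');shot('top','t5.png');cv2.imwrite('pics/s5c.png',cv2.resize(im[130:350,200:480],None,fx=2.3,fy=2.3));go([.479,-.01,.026],)"
```

```text
time: 6.88
ee_pos: [0.4794, -0.0096, 0.0705]
tcp_rot: [-0.0, 1.0, 0.001, 0.02]
contact_force: [-0.3, 0.2, -4.5]
gripper_width: 0.0134
gripper_force: 60.0
travel [-0.19 -0.06  4.43] dr [ 0.    -0.04   0.001] ee [ 0.4792 -0.0105  0.0704] j [-0.19  0.01  2.06  0.01  1.03  1.37]
```

View pics/s5c.png

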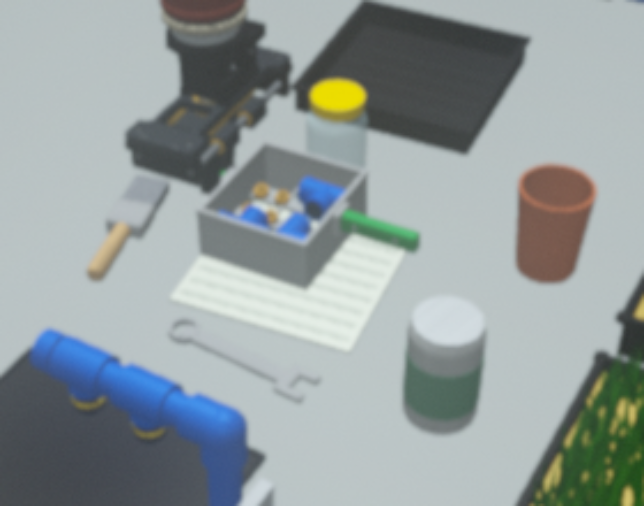

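```bash
python3 -m handwheel '{"dr":[[0,0,0],[0,0,0],[0,0,0],[0,0,0],[0,0,0],[0,0,0],[0,0,0],[0,0,0],[0,0,0],[0,0,0],[0,0,0],[0,0,0],[0,0,0]],"travel":[[0,0,0.3],[0,0,0.9],[0,0,1.5],[0,0,2.1],[0,0,2.6],[0,0,3.1],[-0.1,0,3.5],[-0.1,0,3.8],[-0.1,0,4],[-0.1,0,4.15],[-0.1,0,4.3],[-0.1,0,4.4],[-0.1,0,4.4]],"grip":[1,1,1,1,1,1,1,1,1,1,1,1,1]}'
```

```text
time: 8.07
ee_pos: [0.4828, -0.0109, 0.0345]
tcp_rot: [0.0, 1.0, 0.0, 0.021]
contact_force: [-32.9, 4.9, 71.4]
gripper_width: 0.0132
gripper_force: 60.0
```

Contact came 8 mm early with 71 N; I'll back off at once and look.

```bash
python3 -m handwheel '{"dr":[[0,0,0],[0,0,0],[0,0,0],[0,0,0]],"travel":[[0,0,-0.4],[0,0,-0.7],[0,0,-0.8],[0,0,-0.8]],"grip":[1,1,1,1]}';python3 -c "
from h import *
im=shot('scene','s6.png');shot('top','t6.png');cv2.imwrite('pics/s6c.png',cv2.resize(im[160:300,250:430],None,fx=4,fy=4,interpolation=cv2.INTER_CUBIC))"
```

```text
time: 8.4
ee_pos: [0.4803, -0.0109, 0.0348]
tcp_rot: [0.0, 1.0, -0.0, 0.021]
contact_force: [-1.2, 0.4, 6.1]
gripper_width: 0.0133
gripper_force: 60.0
```

View pics/s6c.png

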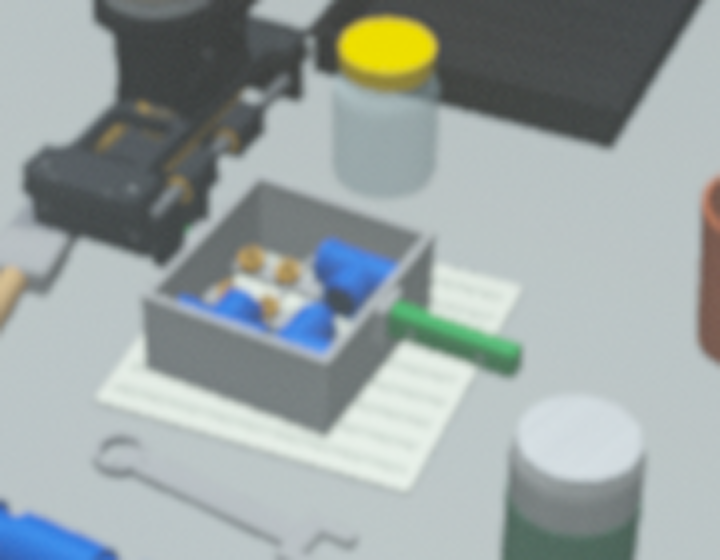

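The sieve rests on its far end with the near end ~9 mm high; jets and fittings are all inside. I'll fit the tilt from the corners.

```bash
python3 - <<'E'
from h import *
from scipy.optimize import least_squares
px=np.array([(265,183),(435,238),(330,350),(148,297),(325,432),(150,368)])/4+[250,160]
P=np.array([[-.059,.065,.055],[.059,.065,.055],[.059,-.065,.055],[-.059,-.065,.055],[.059,-.065,0],[-.059,-.065,0]])
f=lambda p:np.ravel([proj('scene',R.from_rotvec(p[3:]).apply(a)+p[:3])-b for a,b in zip(P,px)])
r=least_squares(f,[.555,-.01,.01,0,0,0],diff_step=1e-3);print(r.x.round(3),r.fun.round(1));go([.479,-.01,.026])
E
```

```text
[ 0.558 -0.01   0.01   0.     0.     0.   ] [-0.4 -4.9  2.1 -3.7  1.4  0.9  0.  -2.8  2.4 -0.8  0.4 -1.9]
travel [-0.16 -0.09  0.87] dr [ 0.    -0.041 -0.   ] ee [ 0.4803 -0.0109  0.0348] j [-0.19  0.07  2.08  0.01  0.95  1.37]
```

```bash
sed -i 's/(q\[:2\]\/q\[2\]).round(1)/q[:2]\/q[2]/' h.py; python3 - <<'E'
from h import *
from scipy.optimize import least_squares
px=np.array([(265,183),(435,238),(330,350),(148,297),(325,432),(150,368)])/4+[250,160]
P=np.array([[-.059,.065,.055],[.059,.065,.055],[.059,-.065,.055],[-.059,-.065,.055],[.059,-.065,0],[-.059,-.065,0]])
f=lambda p:np.ravel([proj('scene',R.from_rotvec(p[3:]).apply(a)+p[:3])-b for a,b in zip(P,px)])
r=least_squares(f,[.555,-.01,.01,0,0,0]);print(r.x.round(3),r.fun.round(1))
E
```

```text
[ 0.544  0.011 -0.021 -0.059 -0.044 -0.016] [-0.5  0.4  0.2 -0.1 -0.6  0.8 -0.1 -1.1  0.6 -0.2  0.4  0.3]
```

```bash
python3 -m handwheel '{"dr":[[0,0,0],[0,0,0],[0,0.015,0],[0,0.03,0],[0,0.045,0],[0,0.06,0],[0,0.06,0],[0,0.06,0],[0,0.06,0],[0,0.06,0],[0,0.06,0]],"travel":[[0,0,-0.3],[0,0,-0.7],[0,0,-0.8],[0,0,-0.8],[0,0,-0.8],[0,0,-0.8],[0,0,-0.6],[0,0,-0.2],[0,0,0.1],[0,0,0.3],[0,0,0.3]],"grip":[1,1,1,1,1,1,1,1,1,1,1]}'; python3 -c "
from h import *
go([.479,-.01,.026])"
```

```text
time: 9.42
ee_pos: [0.4799, -0.0108, 0.034]
tcp_rot: [-0.0, 0.999, 0.0, 0.049]
contact_force: [-18.0, 1.3, 32.0]
gripper_width: 0.0134
gripper_force: 60.0
travel [-0.17 -0.08  0.78] dr [-0.    -0.098  0.   ] ee [ 0.4799 -0.0108  0.034 ] j [-0.2   0.03  2.13  0.03  0.89  1.35]
```

```bash
cat > fit.py <<'E'
from h import *
from scipy.optimize import least_squares
P=np.array([[-.059,.065,.055],[.059,.065,.055],[.059,-.065,.055],[-.059,-.065,.055],[.059,-.065,0],[-.059,-.065,0],[.144,0,.042]])
def fit(px,y):
    px=np.array(px,float)
    f=lambda p:np.ravel([proj('scene',R.from_euler('xyz',[p[3],p[2],0]).apply(a)+[p[0],y,p[1]])-b for a,b in zip(P,px)])
    r=least_squares(f,[.53,.01,0,0]);print(r.x.round(3),'rms',np.sqrt(np.mean(r.fun**2)).round(2))
E
python3 - <<'E'
from fit import *
# order: rim(-,+),(+,+),(+,-),(-,-), bottom(+,-),(-,-), handle end
fit(np.array([(302,222),(405,290),(322,375),(195,318),(330,430),(205,367),(473,368)])/2.6+[100,200],-.342)
fit(np.array([(302,218),(403,284),(322,371),(192,308),(330,425),(198,357),(473,365)])/2.6+[100,200],-.342)
fit(np.array([(317,200),(418,240),(345,318),(242,280),(345,318),(242,280),(465,310)])/2.3+[120,150],-.187) if 0 else None
fit(np.array([(266,147),(367,178),(308,243),(199,212),(305,287),(203,255),(416,238)])/2.3+[200,130],-.0105)
fit(np.array([(265,183),(435,238),(330,350),(148,297),(325,432),(150,368),(518,355)])/4+[250,160],-.0109)
shot('scene','s7.png')
E
```

```text
[ 0.504 -0.011 -0.041 -0.145] rms 2.87
[ 0.501 -0.006 -0.01  -0.164] rms 2.88
[ 0.558  0.034 -0.077 -0.074] rms 0.94
[ 0.555 -0.002 -0.044 -0.082] rms 0.78
```

```bash
python3 - <<'E'
from h import *
im=cv2.imread('pics/s7.png');u0,v0,w,h=262,165,150,115;k=5
c=cv2.resize(im[v0:v0+h,u0:u0+w],None,fx=k,fy=k,interpolation=cv2.INTER_CUBIC)
def dr(z,pitch,col):
    g=np.array([.480+.0019,-.0108,z])  # grasp point, sieve-frame (-.076,0,.042)
    r=R.from_euler('y',pitch)
    q=lambda a:tuple(int(t) for t in (proj('scene',r.apply(np.array(a)-[-.076,0,.042])+g)-[u0,v0]+.5)*k)
    for a,b in (([-.059,.065,.055],[.059,.065,.055]),([.059,.065,.055],[.059,-.065,.055]),([.059,-.065,.055],[-.059,-.065,.055]),([-.059,-.065,.055],[-.059,.065,.055]),([-.059,-.065,0],[.059,-.065,0]),([.059,-.065,.055],[.059,-.065,0]),([.059,.007,.052],[.144,.007,.052]),([.059,-.007,.032],[.144,-.007,.032])): cv2.line(c,q(a),q(b),col,1,cv2.LINE_AA)
dr(.034+.0187,0,(0,255,0)); dr(.034+.0187,.065,(0,0,255))
cv2.imwrite('pics/s7c.png',c)
E
```

```text
(no output)
```

View pics/s7c.png

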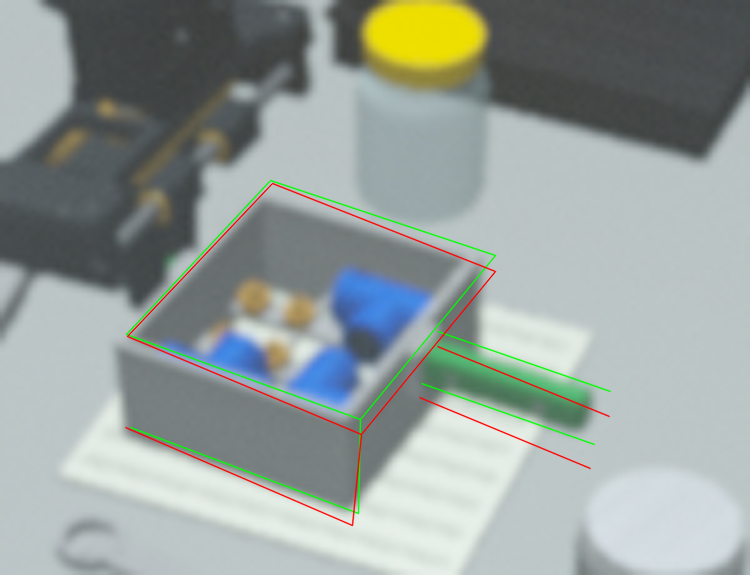

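```bash
python3 - <<'E'
from fit import *
px=np.array([(268,193),(487,256),(356,408),(123,348),(354,500),(125,428),(583,398)])/5+[262,165]
fit(px,-.0108)
# sieve rigid, calibration px offset free, near/far positions known x
f=lambda p:np.ravel([proj('scene',R.from_euler('y',p[0]).apply(a-np.array([-.076,0,.042]))+[.4819,-.0108,p[1]])+p[2:]-b for a,b in zip(P,px)])
r=least_squares(f,[0,.05,0,0]);print(r.x.round(3),r.fun.round(1))
E
```

```text
[ 0.557  0.006 -0.075 -0.04 ] rms 1.13
[-7.4000e-02 -1.0000e-02 -8.2100e-01 -1.8583e+01] [-1.  -1.2 -1.1 -1.5 -1.2  1.  -0.1 -1.2  0.5  1.1  1.9  1.   1.1  0.6]
```

The red/green overlay shows the sieve is now nose-up about 0.06: it had slipped ~8 mm down in the fingers at the lift, so early contact was plain standing on the mat. I'll turn back, touch lightly and check.

```bash
python3 -m handwheel '{"dr":[[0,0,0],[0,0,0],[0,-0.02,0],[0,-0.04,0],[0,-0.06,0],[0,-0.07,0],[0,-0.07,0],[0,-0.07,0]],"travel":[[0,0,-0.3],[0,0,-0.6],[0,0,-0.6],[0,0,-0.6],[0,0,-0.6],[0,0,-0.6],[0,0,-0.6],[0,0,-0.6]],"grip":[1,1,1,1,1,1,1,1]}'; python3 -m handwheel '{"dr":[[0,0,0],[0,0,0]],"travel":[[0,0,0.1],[0,0,0.1]],"grip":[1,1]}';  python3 -m handwheel '{"dr":[[0,0,0],[0,0,0]],"travel":[[0,0,0.1],[0,0,0.1]],"grip":[1,1]}'
```

```text
time: 10.13
ee_pos: [0.4795, -0.0108, 0.0371]
tcp_rot: [-0.0, 1.0, -0.0, 0.015]
contact_force: [-0.4, 0.5, -4.0]
gripper_width: 0.0136
gripper_force: 60.0
time: 10.3
ee_pos: [0.4793, -0.0108, 0.0363]
tcp_rot: [-0.0, 1.0, -0.0, 0.015]
contact_force: [-0.4, 0.2, -1.7]
gripper_width: 0.0134
gripper_force: 60.0
time: 10.47
ee_pos: [0.4793, -0.0108, 0.0356]
tcp_rot: [0.0, 1.0, -0.0, 0.015]
contact_force: [-1.5, -0.5, 0.6]
gripper_width: 0.0136
gripper_force: 60.0
```

```bash
python3 -m handwheel '{"dr":[[0,0,0],[0,0,0]],"travel":[[0,0,0.1],[0,0,0.1]],"grip":[1,1]}';  python3 -m handwheel '{"dr":[[0,0,0],[0,0,0]],"travel":[[0,0,0.1],[0,0,0.1]],"grip":[1,1]}'
```

```text
time: 10.63
ee_pos: [0.4796, -0.0109, 0.0348]
tcp_rot: [0.0, 1.0, -0.0, 0.015]
contact_force: [-2.9, -0.0, 3.0]
gripper_width: 0.0136
gripper_force: 60.0
time: 10.8
ee_pos: [0.4796, -0.0109, 0.0347]
tcp_rot: [0.0, 1.0, 0.0, 0.015]
contact_force: [-9.7, -0.1, 14.3]
gripper_width: 0.0134
gripper_force: 60.0
```

Seated (force stiffens). Release, go up and away.

```bash
python3 -m handwheel '{"dr":[[0,0,0],[0,0,0],[0,0,0],[0,0,0],[0,0,0],[0,0,0],[0,0,0],[0,0,0],[0,-0.03,0],[0,-0.03,0],[0,-0.03,0],[0,-0.03,0],[0,-0.03,0],[0,-0.03,0],[0,-0.03,0],[0,-0.03,0],[0,-0.03,0]],"travel":[[0,0,0],[0,0,0],[0,0,0],[0,0,0],[0,0,0],[0,0,0],[0,0,0],[0,0,0],[0,0,-1],[0,0,-3],[0,0,-6],[0,0,-9],[-3,0,-12],[-6,0,-15],[-10,0,-15],[-13,0,-15],[-13,0,-15]],"grip":[-0.5,-0.5,-0.5,-0.5,-0.5,-0.5,-0.5,-0.5,-0.5,-0.5,-0.5,-0.5,-0.5,-0.5,-1,-1,-1]}';python3 - <<'E'
from h import *
im=shot('scene','s8.png');t=shot('top','t8.png');go([.627,-.01,.15])
a=cv2.resize(im[165:280,262:412],(520,398),interpolation=cv2.INTER_CUBIC)
b=cv2.resize(t[170:300,250:345],(280,383),interpolation=cv2.INTER_CUBIC)
c=np.zeros((398,800,3),np.uint8);c[:,:520]=a;c[:383,520:]=b;cv2.imwrite('pics/m8.png',c)
E
```

```text
time: 12.22
ee_pos: [0.3408, -0.0102, 0.1789]
tcp_rot: [0.0, 1.0, -0.0, -0.0]
contact_force: [0.5, -0.5, -1.1]
gripper_width: 0.0779
gripper_force: 0.0
travel [28.21 -0.11  3.06] dr [ 0.001 -0.003 -0.001] ee [ 0.3448 -0.0109  0.1798] j [-0.26 -0.49  2.25  0.    1.38  1.31]
```

View pics/m8.png

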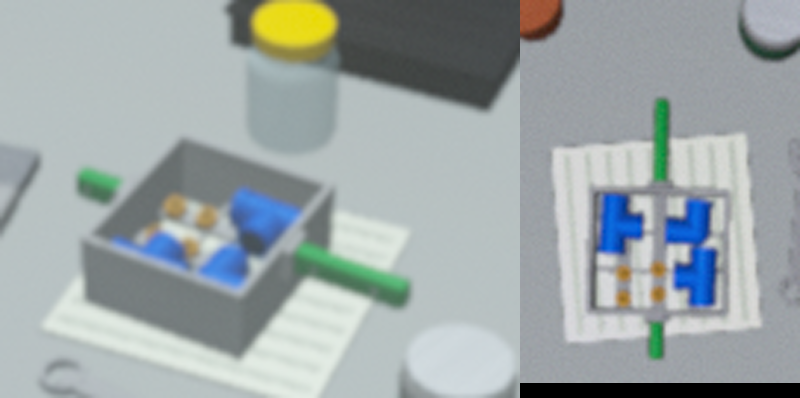

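The sieve stands on the mat, level, all seven parts in it; handle end at (662,100), short grip end at (656,357) in the right panel. I've used my ten views, so from here I measure by code.

```bash
python3 - <<'E'
from h import *
k=280/95;f=lambda u,v,z:ray('top',250+(u-520+.5)/k-.5,170+(v+.5)/k-.5,z)
a=f(662,99,.055);b=f(656.5,358,.055);print('handle end',a,'grip end',b,'yaw',np.arctan2(a[1]-b[1],a[0]-b[0]))
c=[f(u,v,.058) for u,v in((592,187),(730,188),(724,314),(588,312))];print(np.mean(c,0),c)
print(np.mean([f(667,100,.055),f(656.5,100,.055)],0))
# green mask centreline of the long handle
im=cv2.imread('pics/t8.png').astype(int);B,G,Rr=[im[...,i] for i in range(3)]
m=(G>B+25)&(G>Rr+25);ys,xs=np.nonzero(m[195:300,280:330]);ys+=195;xs+=280
for v in range(200,300,6):
    s=xs[ys==v]
    if len(s):print(v,s.min(),s.max(),ray('top',s.mean(),v,.05))
E
```

```text
handle end [ 0.6951 -0.0132  0.055 ] grip end [ 0.4529 -0.014   0.055 ] yaw 0.0033030433139520305
[ 0.5533   -0.013525  0.058   ] [array([0.6108, 0.0499, 0.058 ]), array([ 0.6128, -0.0788,  0.058 ]), array([ 0.4953, -0.0758,  0.058 ]), array([0.4943, 0.0506, 0.058 ])]
[ 0.69415 -0.013    0.055  ]
206 296 299 [ 0.688  -0.0123  0.05  ]
212 296 299 [ 0.6714 -0.0127  0.05  ]
218 295 299 [ 0.6547 -0.0117  0.05  ]
224 295 299 [ 0.638  -0.0121  0.05  ]
230 295 299 [ 0.6214 -0.0125  0.05  ]
284 294 297 [ 0.4722 -0.012   0.05  ]
290 294 297 [ 0.4557 -0.0124  0.05  ]
```

```bash
python3 -m handwheel '{"dr":[[0,0,0],[0,0,0],[0,0,0],[0,0,0],[0,0,0],[0,0,0],[0,0,0],[0,0,0],[0,0,0],[0,0,0],[0,0,0],[0,0,0],[0,0,0]],"travel":[[2,0,0],[5,0,0],[8,0,0],[11,0,0],[14,0,0],[17,0.1,0],[20,0.1,0],[23,0.1,0.5],[25.5,0.1,1],[27.3,0.1,2],[28.3,0.1,3],[28.3,0.1,3],[28.3,0.1,3]],"grip":[-1,-1,-1,-1,-1,-1,-1,-1,-1,-1,-1,-1,-1]}' 60; python3 -c "
from h import *
go([.628,-.012,.0255])"
```

```text
time: 13.4
ee_pos: [0.6279, -0.0116, 0.147]
tcp_rot: [-0.0, 1.0, 0.0, -0.002]
contact_force: [0.1, 0.7, 0.0]
gripper_width: 0.0871
gripper_force: 0.0
travel [ 0.06  0.05 12.15] dr [-0.001  0.003  0.   ] ee [ 0.6279 -0.0116  0.147 ] j [-0.14  0.29  1.59  0.    1.27  1.43]
```

```bash
python3 -m handwheel '{"dr":[[0,0,0],[0,0,0],[0,0,0],[0,0,0],[0,0,0],[0,0,0],[0,0,0],[0,0,0],[0,0,0]],"travel":[[0,0,2],[0,0,4],[0,0,6],[0,0,8],[0,0,9.5],[0,0,11],[0,0,11.8],[0,0,12.1],[0,0,12.1]],"grip":[-1,-1,-1,-1,-1,-1,-1,-1,-1]}'; python3 -m handwheel '{"dr":[[0,0,0],[0,0,0],[0,0,0],[0,0,0],[0,0,0],[0,0,0],[0,0,0],[0,0,0],[0,0,0],[0,0,0],[0,0,0],[0,0,0],[0,0,0],[0,0,0],[0,0,0],[0,0,0],[0,0,0],[0,0,0]],"travel":[[0,0,0],[0,0,0],[0,0,0],[0,0,0],[0,0,0],[0,0,0],[0,0,0],[0,0,0],[0,0,0],[0,0,0],[0,0,0],[0,0,0],[0,0,0],[0,0,0],[0,0,0],[0,0,0],[0,0,0],[0,0,0]],"grip":[1,1,1,1,1,1,1,1,1,1,1,1,1,1,1,1,1,1]}' 60
```

```text
time: 14.15
ee_pos: [0.6275, -0.0118, 0.0281]
tcp_rot: [-0.0, 1.0, -0.0, -0.0]
contact_force: [-0.3, 0.5, 0.7]
gripper_width: 0.0868
gripper_force: 0.0
time: 15.65
ee_pos: [0.6278, -0.0117, 0.0284]
tcp_rot: [-0.0, 1.0, -0.0, -0.0]
contact_force: [-0.0, 1.2, -0.4]
gripper_width: 0.0132
gripper_force: 60.0
```

```bash
python3 -m handwheel '{"dr":[[0,0,0],[0,0,0],[0,0,0],[0,0,0],[0,0,0],[0,0,0],[0,0,0],[0,0,0],[0,0,0],[0,0,0],[0,0,0],[0,0,0],[0,0,0],[0,0,0],[0,0,0],[0,0,0],[0,0,0],[0,0,0],[0,0,0]],"travel":[[0,0,-0.1],[0,0,-0.4],[0,0,-0.9],[0,0,-1.6],[0,0,-2.4],[0,0,-3.2],[0,0,-4],[0,0,-4.8],[0,0,-5.6],[0,0,-6.4],[0,0,-7.2],[0,0,-8],[0,0,-8.8],[0,0,-9.6],[0,0,-10.4],[0,0,-11.2],[0,0,-11.8],[0,0,-12.2],[0,0,-12.3]],"grip":[1,1,1,1,1,1,1,1,1,1,1,1,1,1,1,1,1,1,1]}';python3 - <<'E'
from h import *
def green(n,f):
    im=cv2.imread('pics/'+f).astype(int);B,G,Rr=[im[...,i] for i in range(3)]
    m=((G>B+25)&(G>Rr+25)).astype(np.uint8);k,l,st,c=cv2.connectedComponentsWithStats(m)
    return [(tuple(int(t) for t in st[i]),c[i].round(1)) for i in range(1,k) if 8<st[i][4]<1500]
im=shot('scene','s9.png');shot('top','t9.png')
for n,f in(('scene','s8.png'),('scene','s9.png'),('top','t8.png'),('top','t9.png')):print(f,[g for g in green(n,f) if 100<g[0][0]<450 and 130<g[0][1]<330])
for dz in (0,.123):print([proj('scene',[.5525+x,-.0115,.045+dz]).round(1) for x in(-.101,.144)])
for p in (0,.05,.1):print(p,[proj(n,R.from_euler('y',p).apply([-.101-.0755,0,0])+[.628,-.0115,.170]).round(1) for n in('scene','top')])
E
```

```text
time: 17.23
ee_pos: [0.6284, -0.0119, 0.1526]
tcp_rot: [0.0, 1.0, -0.0, 0.001]
contact_force: [0.7, 0.1, -3.8]
gripper_width: 0.0137
gripper_force: 60.0
s8.png [((285, 214, 12, 8, 60), array([290.2, 217. ])), ((347, 235, 33, 17, 217), array([362.8, 242.9]))]
s9.png [((282, 170, 13, 8, 66), array([288. , 173.2])), ((356, 191, 28, 17, 220), array([368.8, 199.1]))]
t8.png [((295, 204, 5, 28, 125), array([297.2, 218.1])), ((294, 279, 5, 13, 52), array([295.6, 285.1]))]
t9.png [((292, 281, 5, 10, 47), array([294.1, 285.2]))]
[array([284.2, 216.6]), array([379.4, 250.2])]
[array([282. , 172.7]), array([383. , 205.3])]
0 [array([281.9, 171.9]), array([293.4, 294.4])]
0.05 [array([281.9, 168.6]), array([293.3, 294.5])]
0.1 [array([281.9, 165.3]), array([293.2, 294.5])]
```

The sieve lifted level (short grip rose the predicted 44 px). Over the jar to the catch tray.

```bash
python3 -m handwheel '{"dr":[[0,0,0],[0,0,0],[0,0,0],[0,0,0],[0,0,0],[0,0,0],[0,0,0],[0,0,0],[0,0,0],[0,0,0],[0,0,0],[0,0,0],[0,0,0],[0,0,0],[0,0,0],[0,0,0],[0,0,0],[0,0,0],[0,0,0],[0,0,0]],"travel":[[0,-0.1,0],[0,-0.4,0],[0,-0.9,0],[0,-1.6,0],[-0.1,-2.4,0],[-0.2,-3.3,0],[-0.3,-4.3,0],[-0.4,-5.4,0],[-0.5,-6.6,0],[-0.6,-7.8,0],[-0.7,-9,0],[-0.8,-10.2,0],[-0.9,-11.4,0],[-1,-12.6,0],[-1.1,-13.8,0],[-1.2,-15,0],[-1.3,-16.1,0],[-1.4,-17,0],[-1.4,-17.5,0],[-1.4,-17.7,0]],"grip":[1,1,1,1,1,1,1,1,1,1,1,1,1,1,1,1,1,1,1,1]}';python3 -m handwheel '{"dr":[[0,0,0],[0,0,0],[0,0,0],[0,0,0],[0,0,0],[0,0,0],[0,0,0],[0,0,0],[0,0,0],[0,0,0],[0,0,0],[0,0,0],[0,0,0],[0,0,0],[0,0,0],[0,0,0],[0,0,0],[0,0,0],[0,0,0],[0,0,0]],"travel":[[0,-0.1,0],[0,-0.4,0],[0,-0.9,0],[0,-1.6,0],[-0.1,-2.4,0],[-0.2,-3.3,0],[-0.3,-4.3,0],[-0.4,-5.4,0],[-0.4,-6.6,0],[-0.5,-7.8,0],[-0.5,-9,0],[-0.6,-10.2,0],[-0.7,-11.4,0],[-0.7,-12.6,0],[-0.8,-13.8,0],[-0.9,-15,0],[-1,-16.1,0],[-1,-17,0],[-1,-17.6,0],[-1,-17.8,0]],"grip":[1,1,1,1,1,1,1,1,1,1,1,1,1,1,1,1,1,1,1,1]}';python3 - <<'E'
from h import *
shot('scene','s10.png');t=shot('top','t10.png');go([.605,.343,.068])
B,G,Rr=[t.astype(int)[...,i] for i in range(3)]
m=((Rr>B+60)&(G>B+25)).astype(np.uint8);m[:200]=0;m[330:]=0;k,l,st,c=cv2.connectedComponentsWithStats(m)
print([(st[i].tolist(),c[i].round(1)) for i in range(1,k) if st[i][0]<350])
E
```

```text
time: 19.0
ee_pos: [0.6138, 0.1662, 0.1514]
tcp_rot: [-0.0, 1.0, 0.0, 0.0]
contact_force: [0.1, -0.6, -3.2]
gripper_width: 0.0141
gripper_force: 60.0
time: 20.67
ee_pos: [0.6038, 0.3444, 0.1514]
tcp_rot: [-0.0, 1.0, 0.0, 0.0]
contact_force: [-0.7, 0.1, -4.0]
gripper_width: 0.0135
gripper_force: 60.0
travel [0.11 0.04 8.33] dr [0. 0. 0.] ee [0.6039 0.3434 0.1513] j [ 0.4   0.44  1.39 -0.    1.31  1.97]
[([147, 226, 2, 7, 7], array([147.7, 229. ])), ([220, 254, 22, 21, 378], array([230.5, 263.9])), ([153, 265, 6, 5, 27], array([155.2, 267. ])), ([154, 274, 5, 5, 18], array([156.2, 276.1])), ([310, 308, 26, 8, 124], array([322.8, 311.5]))]
```

```bash
python3 -m handwheel '{"dr":[[0,0,0],[0,0,0],[0,0,0],[0,0,0],[0,0,0],[0,0,0],[0,0,0],[0,0,0],[0,0,0],[0,0,0],[0,0,0],[0,0,0],[0,0,0]],"travel":[[0.1,0,0.2],[0.1,0,0.7],[0.1,0,1.4],[0.1,0,2.2],[0.1,0,3],[0.1,0,3.8],[0.1,0,4.6],[0.1,0,5.4],[0.1,0,6.2],[0.1,0,7],[0.1,0,7.8],[0.1,0,8.2],[0.1,0,8.3]],"grip":[1,1,1,1,1,1,1,1,1,1,1,1,1]}';python3 -m handwheel '{"dr":[[0,0,0],[0,0,0],[0,0,0],[0,0,0],[0,0,0],[0,0,0],[0,0,0],[0,0,0],[0,0,0],[0,0,0],[0,0,0],[0,0,0],[0,0,0],[0,0,0],[0,0,0],[0,0,0],[0,0,0],[0,0,0],[0,0,0],[0,0,0]],"travel":[[0,0,0],[0,2.4,0],[0,0,0],[0,-2.4,0],[0,0,0],[0,2.4,0],[0,0,0],[0,-2.4,0],[0,0,0],[0,2.4,0],[0,0,0],[0,-2.4,0],[0,0,0],[0,2.4,0],[0,0,0],[0,-2.4,0],[0,0,0],[0,0,0],[0,0,0],[0,0,0]],"grip":[1,1,1,1,1,1,1,1,1,1,1,1,1,1,1,1,1,1,1,1]}';cat > jets.py <<'E'
from h import *
def jets(f):
    for n in('top','scene'):
        t=shot(n,n+f+'.png');B,G,Rr=[t.astype(int)[...,i] for i in range(3)]
        m=((Rr>B+40)&(G>B+15)&(Rr>G+10)).astype(np.uint8)
        k,l,st,c=cv2.connectedComponentsWithStats(m)
        print(n,[(st[i].tolist()) for i in range(1,k) if st[i][4]>2 and ((n=='top' and 120<st[i][0]<215 and 215<st[i][1]<305) or (n=='scene' and 320<st[i][0]<435 and 100<st[i][1]<195))])
E
python3 -c "
from jets import *
jets('11')
print([proj('scene',[.529+a*.1,.343+b*.1,.02]).round() for a in(-1,1) for b in(-1,1)]);go([.605,.343,.068])"
```

```text
time: 21.85
ee_pos: [0.6041, 0.3428, 0.0668]
tcp_rot: [0.0, 1.0, -0.0, -0.001]
contact_force: [-0.4, -0.2, -3.5]
gripper_width: 0.0133
gripper_force: 60.0
time: 23.52
ee_pos: [0.6054, 0.3435, 0.0692]
tcp_rot: [-0.0, 1.0, -0.0, 0.001]
contact_force: [-0.1, -0.2, -3.4]
gripper_width: 0.0134
gripper_force: 60.0
top [[133, 251, 3, 4, 8], [175, 276, 2, 2, 3]]
scene [[397, 122, 3, 3, 5], [335, 164, 24, 16, 295], [360, 165, 3, 1, 3]]
[array([328., 170.]), array([361., 136.]), array([397., 191.]), array([427., 154.])]
travel [-0.03  0.05  0.1 ] dr [-0.001 -0.001 -0.   ] ee [0.6053 0.3435 0.069 ] j [0.4  0.52 1.44 0.   1.18 1.97]
```

```bash
cat > jets2.py <<'E'
from h import *
def hsv(n,f,box):
    t=cv2.imread('pics/'+f);h=cv2.cvtColor(t,cv2.COLOR_BGR2HSV);u0,v0,u1,v1=box
    m=((h[...,0]>8)&(h[...,0]<28)&(h[...,1]>70)&(h[...,2]>35)).astype(np.uint8)
    z=np.zeros_like(m);z[v0:v1,u0:u1]=m[v0:v1,u0:u1];k,l,st,c=cv2.connectedComponentsWithStats(z)
    for i in range(1,k):
        if st[i][4]>1:print(f,st[i].tolist(),c[i].round(1),t[l==i].mean(0).round(),'z.01',ray(n,*c[i],.01)[:2],'z.06',ray(n,*c[i],.06)[:2])
E
python3 -c "
from jets2 import *
hsv('top','t10.png',(120,215,215,310));print()
hsv('top','top11.png',(120,215,215,310));print()
hsv('scene','scene11.png',(320,105,440,200))"
```

```text
t10.png [161, 215, 1, 3, 3] [161. 216.] [ 56.  87. 103.] z.01 [0.6547 0.3757] z.06 [0.6502 0.36  ]
t10.png [121, 219, 1, 2, 2] [121.  219.5] [16. 27. 44.] z.01 [0.642  0.4881] z.06 [0.638  0.4683]
t10.png [124, 219, 2, 1, 2] [124.5 219. ] [20. 30. 50.] z.01 [0.6437 0.4783] z.06 [0.6396 0.4588]
t10.png [124, 223, 4, 7, 9] [126.  226.3] [19. 27. 40.] z.01 [0.623  0.4733] z.06 [0.6197 0.454 ]
t10.png [138, 222, 2, 2, 2] [138.5 222.5] [24. 32. 46.] z.01 [0.6347 0.4385] z.06 [0.631  0.4205]
t10.png [145, 225, 5, 10, 29] [147.3 229.5] [ 62.  93. 109.] z.01 [0.6153 0.413 ] z.06 [0.6123 0.3959]
t10.png [133, 227, 2, 2, 2] [133.5 227.5] [16. 24. 38.] z.01 [0.6201 0.4521] z.06 [0.617  0.4336]
t10.png [130, 228, 2, 4, 4] [130.5 229.5] [15. 24. 38.] z.01 [0.6143 0.4603] z.06 [0.6113 0.4415]
t10.png [135, 229, 2, 1, 2] [135.5 229. ] [18. 26. 40.] z.01 [0.616  0.4463] z.06 [0.613 0.428]
t10.png [136, 231, 2, 1, 2] [136.5 231. ] [22. 30. 43.] z.01 [0.6104 0.4433] z.06 [0.6076 0.4251]
t10.png [129, 233, 4, 4, 5] [130.4 234.6] [19. 27. 41.] z.01 [0.5998 0.4601] z.06 [0.5973 0.4413]
t10.png [134, 237,
[... 10610 characters left out ...]
2, 4] [158.2 308.5] [17. 27. 42.] z.01 [0.393  0.3744] z.06 [0.3981 0.3587]

scene11.png [404, 116, 1, 2, 2] [404.  116.5] [64. 83. 90.] z.01 [0.4849 0.6214] z.06 [0.5172 0.536 ]
scene11.png [396, 121, 5, 4, 14] [398.  122.5] [ 63.  90. 100.] z.01 [0.4837 0.5792] z.06 [0.516 0.496]
scene11.png [423, 125, 2, 3, 5] [423.6 126. ] [61. 82. 88.] z.01 [0.5584 0.5971] z.06 [0.5867 0.513 ]
scene11.png [415, 133, 2, 4, 6] [415.5 134.5] [67. 91. 98.] z.01 [0.5563 0.54  ] z.06 [0.5847 0.459 ]
scene11.png [334, 163, 26, 20, 206] [346.2 173.1] [ 63. 149. 160.] z.01 [0.4718 0.2655] z.06 [0.5048 0.1992]
scene11.png [359, 165, 4, 2, 7] [360.7 165.4] [ 78. 105. 118.] z.01 [0.4894 0.3172] z.06 [0.5214 0.2481]
```

One jet clearly shows in the tray; the rest are unclear. I'll shake again and count with a tighter detector.

```bash
python3 -m handwheel '{"dr":[[0,0,0],[0,0,0],[0,0,0],[0,0,0],[0,0,0],[0,0,0],[0,0,0],[0,0,0],[0,0,0],[0,0,0],[0,0,0],[0,0,0],[0,0,0],[0,0,0],[0,0,0],[0,0,0],[0,0,0],[0,0,0],[0,0,0],[0,0,0]],"travel":[[0,1.6,0],[0,2.6,0],[0,0,0],[0,-2.6,0],[0,-2.6,0],[0,0,0],[0,2.6,0],[0,2.6,0],[0,0,0],[0,-2.6,0],[0,-2.6,0],[0,0,0],[0,2.6,0],[0,2.6,0],[0,0,0],[0,-2.6,0],[0,-1,0],[0,0,0],[0,0,0],[0,0,0]],"grip":[1,1,1,1,1,1,1,1,1,1,1,1,1,1,1,1,1,1,1,1]}';cat > j3.py <<'E'
from h import *
def j3(tag,C=(.529,.343)):
    for n in('top','scene'):
        t=shot(n,n+tag+'.png');b=t.astype(int);B,G,Rr=[b[...,i] for i in range(3)]
        poly=np.array([proj(n,[C[0]+x,C[1]+y,.03]) for x,y in((-.11,-.11),(.11,-.11),(.11,.11),(-.11,.11))])
        m=((Rr-B>35)&(Rr-G>8)&(G-B>8)).astype(np.uint8);z=np.zeros_like(m);cv2.fillPoly(z,[poly.astype(int)],1);m&=z
        k,l,st,c=cv2.connectedComponentsWithStats(m,connectivity=8)
        for i in range(1,k):
            if st[i][4]>2:print(n,c[i].round(1),st[i][4],t[l==i].mean(0).round(),'floor',ray(n,*c[i],.01)[:2],'sieve',ray(n,*c[i],.06)[:2])
    s=status.read_state();print(s['ee_pos'].round(4),s['contact_force'].round(2))
E
python3 -c "
from j3 import *
j3('12')"
```

```text
time: 25.28
ee_pos: [0.6051, 0.3419, 0.0683]
tcp_rot: [0.0, 1.0, -0.001, -0.0]
contact_force: [-0.0, 0.3, -3.1]
gripper_width: 0.0137
gripper_force: 60.0
top [132. 229.] 3 [ 45.  55. 103.] floor [0.6158 0.4562] sieve [0.6128 0.4375]
top [131.5 234.2] 4 [41. 50. 94.] floor [0.6009 0.457 ] sieve [0.5984 0.4383]
top [133.  237.3] 3 [ 43.  52. 100.] floor [0.5922 0.4525] sieve [0.59   0.4339]
top [141.5 242.5] 4 [40. 49. 93.] floor [0.5781 0.428 ] sieve [0.5765 0.4104]
top [135.3 252.7] 22 [ 44.  75. 111.] floor [0.5488 0.4445] sieve [0.5482 0.4262]
top [144.4 258.6] 7 [ 44.  54. 101.] floor [0.5328 0.4181] sieve [0.5328 0.4009]
top [145.5 262.8] 4 [ 43.  53. 104.] floor [0.5211 0.4147] sieve [0.5215 0.3975]
top [146.5 269.2] 4 [ 44.  54. 102.] floor [0.5028 0.4112] sieve [0.5039 0.3942]
top [142.  272.8] 4 [ 43.  54. 102.] floor [0.4926 0.4235] sieve [0.4941 0.406 ]
top [149.  277.3] 3 [ 47.  58. 107.] floor [0.4802 0.4034] sieve [0.4821 0.3866]
top [139.2 281.6] 9 [42. 53. 98.] floor [0.4677 0.4304] sieve [0.47   0.4127]
top [144.  283.7] 9 [ 52.  62. 112.] floor [0.462  0.4168] sieve [0.4646 0.3996]
top [134.7 284.7] 3 [46. 55. 99.] floor [0.4586 0.4429] sieve [0.4613 0.4247]
top [134. 287.] 3 [40. 49. 92.] floor [0.452  0.4445] sieve [0.4549 0.4263]
top [147.7 288.7] 3 [ 68.  78. 133.] floor [0.4482 0.406 ] sieve [0.4512 0.3892]
top [154.5 292.2] 6 [ 48.  59. 110.] floor [0.4387 0.3865] sieve [0.4421 0.3703]
scene [347.4 169.9] 240 [ 40. 196. 210.] floor [0.468  0.2805] sieve [0.5011 0.2134]
[0.6052 0.3427 0.0686] [-0.03  0.37 -3.86]
```

```bash
python3 -m handwheel '{"dr":[[0,0,0],[0,0,0],[0,0,0],[0,0,0],[0,0,0],[0,0,0],[0,0,0],[0,0,0],[0,0,0],[0,0,0]],"travel":[[0,0,-0.3],[0,0,-1],[0,0,-2],[0,0,-3.2],[0,0,-4.4],[0,0,-5.6],[0,0,-6.8],[0,0,-7.6],[0,0,-8],[0,0,-8]],"grip":[1,1,1,1,1,1,1,1,1,1]}';python3 - <<'E'
from h import *
F=[]
for i in range(12):
    im=camera('scene');F.append(status.read_state()['contact_force'])
print('F',np.mean(F,0).round(2),np.std(F,0).round(2))
cv2.imwrite('pics/s13.png',im);t=shot('top','t13.png')
for n,I in(('scene',im),('top',t)):
    b=I.astype(int);B,G,Rr=[b[...,i] for i in range(3)]
    m=((Rr-B>25)&(Rr-G>6)&(G-B>12)&(Rr-G<1.3*(G-B)+5)).astype(np.uint8);z=np.zeros_like(m)
    poly=np.array([proj(n,[.529+x,.343+y,zz]) for zz in(.0,.16) for x,y in((-.11,-.11),(.11,-.11),(.11,.11),(-.11,.11))])
    cv2.fillConvexPoly(z,cv2.convexHull(poly.astype(np.int32)),1);m&=z
    k,l,st,c=cv2.connectedComponentsWithStats(m)
    for i in range(1,k):
        if st[i][4]>2:print(n,c[i].round(1),st[i].tolist(),I[l==i].mean(0).round(),'floor',ray(n,*c[i],.01)[:2],'sieve',ray(n,*c[i],.14)[:2])
E
```

```text
time: 26.22
ee_pos: [0.6057, 0.3435, 0.1503]
tcp_rot: [-0.001, 1.0, -0.0, 0.001]
contact_force: [0.1, -0.3, -2.7]
gripper_width: 0.0134
gripper_force: 60.0
F [ 0.31 -0.15 -3.77] [0.55 0.3  0.35]
scene [417.5 104.2] [416, 103, 4, 4, 8] [ 65.  92. 101.] floor [0.4909 0.7137] sieve [0.5739 0.4786]
scene [399.1 148. ] [396, 145, 7, 7, 36] [ 64. 102. 121.] floor [0.5444 0.4489] sieve [0.6198 0.251 ]
scene [374.6 150.5] [370, 147, 10, 8, 59] [ 73. 117. 137.] floor [0.49   0.4035] sieve [0.5731 0.2119]
scene [361.4 163.5] [358, 161, 8, 6, 35] [ 75. 111. 129.] floor [0.4868 0.3265] sieve [0.5704 0.1457]
scene [346.4 172.2] [334, 164, 26, 18, 370] [ 44. 183. 196.] floor [0.4705 0.2692] sieve [0.5563 0.0964]
top [148.6 228.7] [147, 225, 4, 8, 21] [ 66. 101. 119.] floor [0.6178 0.4095] sieve [0.6098 0.3654]
top [160.8 241. ] [160, 239, 2, 5, 6] [ 61.  90. 106.] floor [0.5836 0.3737] sieve [0.5788 0.333 ]
top [153.5 270.5] [153, 270, 2, 2, 4] [ 68.  87. 103.] floor [0.4997 0.3914] sieve [0.5028 0.349 ]
```

Three blobs lie in the tray, the middle one (10×8 px, 59 px area) big enough for two jets. I'll check its shape.

```bash
python3 - <<'E'
import cv2
im=cv2.imread('pics/s13.png').astype(int)
for v0,v1,u0,u1 in((144,158,366,384),(143,154,393,407)):
    print('\n'.join(' '.join('%3d'%(im[v,u,2]-im[v,u,0]) for u in range(u0,u1)) for v in range(v0,v1)),'\n')
E
```

```text
-2  -5  -4  -3  -5  -4  -3  -3  -3  -3  -3  -2  -3  -4  -3  -4  -3  -4
 -2  -4  -3  -2  -2  -2  -3  -2  -3  -2  -3  -4  -2  -3  -3  -3  -2  -4
 -3  -3  -4  -3  -1   2   9  12  15   4  -1  -4  -4  -2  -4  -3  -4  -4
 -2  -2  -3  -2   6  20  33  40  42  26   8  -2  -2  -2  -5  -4  -2  -3
 -2  -3  -4   5  24  47  57  62  65  54  34  21   8  -1  -3  -3  -1  -2
 -2  -3  -2   9  43  65  74  75  79  80  71  59  42  18   1  -2  -4  -4
 -3  -4  -2  13  45  72  78  84  92  96  95  91  75  44  12  -3  -3  -4
 -3  -2  -3   7  32  60  72  85  96 102 103 101  88  60  18  -1  -4  -3
 -2  -3  -4   0  15  36  50  66  82  92  95  94  83  52  13  -2  -4  -3
 -4  -3  -2  -2   4  12  21  37  53  67  73  70  58  30   4  -3  -4  -4
 -3  -3  -2  -2  -2   0   3  11  25  38  45  41  31  12   0  -4  -5  -3
 -3  -3  -3  -4  -4  -3  -3   1   5  14  21  19   9   0  -3  -4  -3  -3
 -2  -3  -3  -2  -3  -4  -2  -3  -1   2   4   3  -2  -2  -3  -5  -3  -3
 -3  -2  -3  -2  -3  -2  -4  -1  -4  -2  -1  -2  -4  -2  -5  -3  -3  -5 

 -5  -4  -2  -1  -4  -5  -3  -3  -4   0  -3  -4  -4  -4
 -4  -3  -5  -3  -2   6  11   7   0  -1  -4  -5  -3  -4
 -2  -3  -5   1  14  34  46  40  23   2  -3  -4  -4  -4
 -3  -3  -1   9  38  69  80  72  51  18  -1  -4  -2  -4
 -5  -3   0  23  59  85  92  86  64  30   0  -4  -5  -3
 -1  -2   3  32  65  84  90  85  68  34   5  -4  -4  -3
 -2  -3   3  29  58  72  77  74  60  30   6  -3  -3  -4
 -4  -5  -1  18  42  56  58  56  40  19   3  -1  -5  -5
 -4  -4  -4   5  21  31  36  31  20   7   0  -4  -4  -4
 -3  -2  -4  -1   4  10  15  10   5  -1  -3  -3  -5  -4
 -4  -3  -5  -4  -4  -2   0  -2  -6  -4  -5  -5  -3  -5
```

Likely two jets touching. One more shake low down as insurance, then return over the mat and check from above.

```bash
python3 -m handwheel '{"dr":[[0,0,0],[0,0,0],[0,0,0],[0,0,0],[0,0,0],[0,0,0],[0,0,0],[0,0,0],[0,0,0],[0,0,0]],"travel":[[0,0,0.3],[0,0,1],[0,0,2],[0,0,3.2],[0,0,4.4],[0,0,5.6],[0,0,6.8],[0,0,7.6],[0,0,8],[0,0,8]],"grip":[1,1,1,1,1,1,1,1,1,1]}';python3 -m handwheel '{"dr":[[0,0,0],[0,0,0],[0,0,0],[0,0,0],[0,0,0],[0,0,0],[0,0,0],[0,0,0],[0,0,0],[0,0,0],[0,0,0],[0,0,0],[0,0,0],[0,0,0],[0,0,0],[0,0,0],[0,0,0],[0,0,0],[0,0,0],[0,0,0]],"travel":[[0,1.2,0],[0,2.5,0],[0,0,0],[0,-2.5,0],[0,0,0],[0,2.5,0],[0,0,0],[0,-2.5,0],[0,0,0],[0,2.5,0],[0,0,0],[0,-2.5,0],[0,0,0],[0,2.5,0],[0,0,0],[0,-2.5,0],[0,-1,0],[0,0,0],[0,0,0],[0,0,0]],"grip":[1,1,1,1,1,1,1,1,1,1,1,1,1,1,1,1,1,1,1,1]}'; python3 -m handwheel '{"dr":[[0,0,0],[0,0,0],[0,0,0],[0,0,0],[0,0,0],[0,0,0],[0,0,0],[0,0,0],[0,0,0],[0,0,0]],"travel":[[0,0,-0.3],[0,0,-1],[0,0,-2],[0,0,-3.2],[0,0,-4.4],[0,0,-5.6],[0,0,-6.8],[0,0,-7.8],[0,0,-8.3],[0,0,-8.3]],"grip":[1,1,1,1,1,1,1,1,1,1]}';python3 - <<'E'
from h import *
im=shot('scene','s14.png').astype(int);d=im[...,2]-im[...,0]
m=((d>25)&(im[...,1]-im[...,0]>12)&(im[...,2]>im[...,1]+6)).astype(np.uint8);k,l,st,c=cv2.connectedComponentsWithStats(m)
for i in range(1,k):
    if st[i][4]>4 and 325<c[i][0]<435 and 95<c[i][1]<195:print(c[i].round(1),st[i].tolist(),ray('scene',*c[i],.01)[:2])
go([.628,-.012,.155])
E
```

```text
time: 27.7
ee_pos: [0.604, 0.3428, 0.0665]
tcp_rot: [0.001, 1.0, -0.0, -0.001]
contact_force: [-1.3, -0.2, -3.5]
gripper_width: 0.0137
gripper_force: 60.0
time: 29.37
ee_pos: [0.6055, 0.3415, 0.069]
tcp_rot: [-0.0, 1.0, -0.001, 0.0]
contact_force: [0.3, 1.5, -3.0]
gripper_width: 0.0136
gripper_force: 60.0
time: 30.2
ee_pos: [0.606, 0.3437, 0.1538]
tcp_rot: [-0.001, 1.0, -0.0, 0.002]
contact_force: [-0.3, 0.4, -2.4]
gripper_width: 0.0136
gripper_force: 60.0
[418.4 102.1] [417, 101, 4, 4, 9] [0.4881 0.7282]
[399.1 148. ] [396, 145, 7, 7, 36] [0.5444 0.4489]
[374.6 150.7] [370, 147, 10, 8, 59] [0.4902 0.4029]
[361.4 163.5] [358, 161, 8, 6, 35] [0.4868 0.3266]
[346.4 172.3] [334, 164, 26, 18, 371] [0.4707 0.2691]
travel [ 2.27 35.54 -0.28] dr [-0.001 -0.001 -0.   ] ee [0.6054 0.3434 0.1524] j [0.4  0.44 1.39 0.   1.31 1.97]
```

Nothing changed, so carry back over the jar to the mat.

```bash
python3 -m handwheel '{"dr":[[0,0,0],[0,0,0],[0,0,0],[0,0,0],[0,0,0],[0,0,0],[0,0,0],[0,0,0],[0,0,0],[0,0,0],[0,0,0],[0,0,0],[0,0,0],[0,0,0],[0,0,0],[0,0,0],[0,0,0],[0,0,0],[0,0,0],[0,0,0]],"travel":[[0,0.1,0],[0,0.4,0],[0,0.9,0],[0,1.6,0],[0.1,2.4,0],[0.2,3.3,0],[0.3,4.3,0],[0.4,5.4,0],[0.5,6.6,0],[0.6,7.8,0],[0.7,9,0],[0.8,10.2,0],[0.9,11.4,0],[1,12.6,0],[1.1,13.8,0],[1.2,15,0],[1.3,16.1,0],[1.4,17,0],[1.4,17.5,0],[1.4,17.7,0]],"grip":[1,1,1,1,1,1,1,1,1,1,1,1,1,1,1,1,1,1,1,1]}';python3 -m handwheel '{"dr":[[0,0,0],[0,0,0],[0,0,0],[0,0,0],[0,0,0],[0,0,0],[0,0,0],[0,0,0],[0,0,0],[0,0,0],[0,0,0],[0,0,0],[0,0,0],[0,0,0],[0,0,0],[0,0,0],[0,0,0],[0,0,0],[0,0,0],[0,0,0]],"travel":[[0,0.1,0],[0,0.4,0],[0,0.9,0],[0,1.6,0],[0.1,2.4,0],[0.2,3.3,0],[0.3,4.3,0],[0.4,5.4,0],[0.4,6.6,0],[0.5,7.8,0],[0.5,9,0],[0.6,10.2,0],[0.7,11.4,0],[0.7,12.6,0],[0.8,13.8,0],[0.9,15,0],[1,16.1,0],[1,17,0],[1,17.6,0],[1,17.8,0]],"grip":[1,1,1,1,1,1,1,1,1,1,1,1,1,1,1,1,1,1,1,1]}';python3 - <<'E'
from h import *
T=shot('top','t15.png')
def blobs(n,I,box):
    I=I.astype(int);d=I[...,2]-I[...,0];m=((d>25)&(I[...,1]-I[...,0]>12)&(I[...,2]>I[...,1]+6)).astype(np.uint8)
    k,l,st,c=cv2.connectedComponentsWithStats(m)
    for i in range(1,k):
        if st[i][4]>4 and box[0]<c[i][0]<box[2] and box[1]<c[i][1]<box[3]:print(n,c[i].round(1),st[i].tolist(),ray(n,*c[i],.01)[:2])
print('tray');blobs('top',T,(115,210,220,310));print('sieve');blobs('top',T,(245,190,345,310));print('scene tray')
S=shot('scene','s15.png');blobs('scene',S,(325,125,435,195));print('scene sieve');blobs('scene',S,(270,130,400,270))
def green(f):
    im=cv2.imread('pics/'+f).astype(int);B,G,Rr=[im[...,i] for i in range(3)]
    m=((G>B+25)&(G>Rr+25)).astype(np.uint8);k,l,st,c=cv2.connectedComponentsWithStats(m)
    return [(st[i].tolist(),c[i].round(1)) for i in range(1,k) if 8<st[i][4]<1500 and 250<c[i][0]<400 and 130<c[i][1]<300]
print(green('s9.png'),green('s15.png'));go([.628,-.012,.0284])
E
```

```text
time: 31.92
ee_pos: [0.6191, 0.1652, 0.1514]
tcp_rot: [0.0, 1.0, -0.001, 0.0]
contact_force: [0.2, 0.5, -3.9]
gripper_width: 0.0134
gripper_force: 60.0
time: 33.58
ee_pos: [0.6289, -0.013, 0.1514]
tcp_rot: [0.0, 1.0, -0.001, -0.0]
contact_force: [-0.1, -0.1, -4.0]
gripper_width: 0.0136
gripper_force: 60.0
tray
top [136.  252.8] [133, 250, 7, 6, 33] [0.5486 0.4423]
top [150.5 273.5] [146, 268, 10, 12, 72] [0.4911 0.3996]
top [177.  275.5] [174, 273, 7, 6, 38] [0.4871 0.3249]
sieve
top [294.  289.8] [292, 289, 5, 2, 5] [ 0.4538 -0.0068]
scene tray
scene [399.1 148. ] [396, 145, 7, 7, 36] [0.5444 0.4489]
scene [347.6 159.8] [346, 158, 4, 4, 12] [0.4455 0.3248]
scene [339.1 168.2] [337, 166, 6, 6, 17] [0.4447 0.2767]
scene [370.5 169. ] [368, 167, 5, 6, 10] [0.52   0.3145]
scene [358.7 181.2] [356, 180, 6, 4, 10] [0.5178 0.2479]
scene sieve
scene [399.1 148. ] [396, 145, 7, 7, 36] [0.5444 0.4489]
scene [347.6 159.8] [346, 158, 4, 4, 12] [0.4455 0.3248]
scene [339.1 168.2] [337, 166, 6, 6, 17] [0.4447 0.2767]
scene [370.5 169. ] [368, 167, 5, 6, 10] [0.52   0.3145]
scene [358.7 181.2] [356, 180, 6, 4, 10] [0.5178 0.2479]
[([282, 170, 13, 8, 66], array([288. , 173.2])), ([356, 191, 28, 17, 220], array([368.8, 199.1]))] [([282, 170, 13, 9, 64], array([288. , 173.6])), ([356, 192, 28, 17, 219], array([368.7, 199.9]))]
travel [-0.08 -0.   12.29] dr [-0.     0.    -0.001] ee [ 0.6288 -0.012   0.1513] j [-0.14  0.29  1.58  0.    1.27  1.43]
```

From above the tray holds blobs of 33, 72 (two touching) and 38 px: four jets, all inside. The sieve is still level. Setting it down.

```bash
python3 -m handwheel '{"dr":[[0,0,0],[0,0,0],[0,0,0],[0,0,0],[0,0,0],[0,0,0],[0,0,0],[0,0,0],[0,0,0],[0,0,0],[0,0,0],[0,0,0],[0,0,0],[0,0,0],[0,0,0],[0,0,0],[0,0,0]],"travel":[[0,0,0.3],[0,0,1],[0,0,2],[0,0,3],[0,0,4],[0,0,5],[0,0,6],[0,0,7],[0,0,8],[0,0,9],[0,0,10],[0,0,10.7],[0,0,11.2],[0,0,11.5],[0,0,11.7],[0,0,11.8],[0,0,11.8]],"grip":[1,1,1,1,1,1,1,1,1,1,1,1,1,1,1,1,1]}';python3 -m handwheel '{"dr":[[0,0,0],[0,0,0]],"travel":[[0,0,0.15],[0,0,0.15]],"grip":[1,1]}';python3 -m handwheel '{"dr":[[0,0,0],[0,0,0]],"travel":[[0,0,0.1],[0,0,0.1]],"grip":[1,1]}'
```

```text
time: 35.1
ee_pos: [0.6291, -0.0118, 0.0336]
tcp_rot: [0.0, 1.0, -0.0, 0.0]
contact_force: [-0.5, 0.5, -3.4]
gripper_width: 0.0137
gripper_force: 60.0
time: 35.27
ee_pos: [0.6291, -0.0118, 0.0322]
tcp_rot: [0.0, 1.0, -0.0, 0.0]
contact_force: [-0.7, 0.1, -3.7]
gripper_width: 0.0136
gripper_force: 60.0
time: 35.43
ee_pos: [0.6289, -0.0118, 0.031]
tcp_rot: [0.0, 1.0, -0.0, 0.0]
contact_force: [-1.0, -0.0, -3.0]
gripper_width: 0.0133
gripper_force: 60.0
```

```bash
python3 -m handwheel '{"dr":[[0,0,0],[0,0,0]],"travel":[[0,0,0.15],[0,0,0.15]],"grip":[1,1]}';python3 -m handwheel '{"dr":[[0,0,0],[0,0,0]],"travel":[[0,0,0.1],[0,0,0.1]],"grip":[1,1]}'
```

```text
time: 35.6
ee_pos: [0.6288, -0.0118, 0.0292]
tcp_rot: [-0.0, 1.0, -0.0, -0.0]
contact_force: [-0.6, 0.3, -2.6]
gripper_width: 0.013
gripper_force: 60.0
time: 35.77
ee_pos: [0.6291, -0.0118, 0.0285]
tcp_rot: [0.0, 1.0, -0.0, 0.0]
contact_force: [-0.2, 0.4, -1.9]
gripper_width: 0.0134
gripper_force: 60.0
```

Touching. Release, rise straight up and back away.

```bash
python3 -m handwheel '{"dr":[[0,0,0],[0,0,0],[0,0,0],[0,0,0],[0,0,0],[0,0,0],[0,0,0],[0,0,0],[0,0,0],[0,0,0],[0,0,0],[0,0,0],[0,0,0],[0,0,0],[0,0,0],[0,0,0],[0,0,0],[0,0,0],[0,0,0],[0,0,0]],"travel":[[0,0,0.05],[0,0,0],[0,0,0],[0,0,0],[0,0,0],[0,0,0],[0,0,0],[0,0,0],[0,0,-1],[0,0,-3],[0,0,-6],[0,0,-9],[0,0,-12],[-3,0,-15],[-7,0,-15],[-11,0,-15],[-15,0,-15],[-19,0,-15],[-23,0,-15],[-27,0,-15]],"grip":[-0.5,-0.5,-0.5,-0.5,-0.5,-0.5,-0.5,-0.5,-0.5,-0.5,-0.5,-0.5,-0.5,-0.5,-0.5,-0.5,-0.5,-0.5,-0.5,-0.5]}';python3 -m handwheel '{"dr":[[0,0,0],[0,0,0],[0,0,0],[0,0,0]],"travel":[[0,0,0],[0,0,0],[0,0,0],[0,0,0]],"grip":[-0.5,-0.5,-0.5,-0.5]}';python3 - <<'E'
from h import *
T=shot('top','t16.png');S=shot('scene','s16.png')
def bl(n,f,kind,box):
    I=cv2.imread('pics/'+f).astype(int);B,G,Rr=[I[...,i] for i in range(3)]
    m={'brass':(Rr-B>25)&(G-B>12)&(Rr>G+6),'green':(G>B+25)&(G>Rr+25),'blue':(B>G+40)&(B>Rr+60)}[kind].astype(np.uint8)
    k,l,st,c=cv2.connectedComponentsWithStats(m)
    return [(c[i].round(1).tolist(),int(st[i][4])) for i in range(1,k) if st[i][4]>4 and box[0]<c[i][0]<box[2] and box[1]<c[i][1]<box[3]]
for k,b in(('green',(245,190,345,310)),('brass',(245,215,345,297)),('brass',(115,210,220,310)),('blue',(245,190,345,310))):
    print(k,bl('top','t8.png',k,b),bl('top','t16.png',k,b))
print(bl('scene','s8.png','green',(270,200,400,260)),bl('scene','s16.png','green',(270,200,400,260)))
E
```

```text
time: 37.43
ee_pos: [0.3571, -0.0116, 0.1786]
tcp_rot: [0.0, 1.0, 0.0, 0.0]
contact_force: [-1.2, -0.8, 1.5]
gripper_width: 0.0652
gripper_force: 0.0
time: 37.77
ee_pos: [0.3601, -0.012, 0.1794]
tcp_rot: [0.0, 1.0, -0.0, 0.001]
contact_force: [0.9, -0.1, 0.6]
gripper_width: 0.0652
gripper_force: 0.0
green [([297.2, 218.1], 125), ([295.6, 285.1], 52)] [([297.7, 216.4], 130), ([295.9, 284.6], 59)]
brass [([296.5, 261.0], 26), ([284.7, 262.3], 28), ([296.3, 269.4], 29), ([284.5, 270.8], 28)] []
brass [] [([136.1, 252.8], 34), ([150.5, 273.4], 73), ([177.0, 275.6], 39)]
blue [([282.6, 245.7], 219), ([308.5, 255.2], 398)] [([282.2, 248.3], 228), ([308.0, 256.3], 401)]
[([290.2, 217.0], 60), ([362.8, 242.9], 217)] [([290.3, 217.0], 58), ([363.4, 243.3], 210)]
```

```bash
python3 -c "
from rig import ctrl
print(ctrl.hand_in())"
```

```text
the job is handed in; nothing more can be done
None
```

The job is handed in at about 38 s on the robot clock: my last camera measurements show the sieve standing let go on the mat with the three blue fittings in it and no brass left in it, and brass for four jets in the catch tray (two of them touching and counted as one blob by size), but the hand-in gave no verdict back. The first set-down pressed the sieve onto the mat with about 71 N.

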